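# Set and lock the stop of the slicing guide

### The job

Set the slicing guide to the sample slice on it: gently push the loose steel stop along its rails until the slice is snug between the stop and the steel cutter, then tighten the black wing nut with fingertip strokes on its wings, clockwise seen from above, until it is fully finger-tight and will go no further. Do not pinch the nut in the gripper or force it, keep the robot off the slice, do not crush, tip or lift it, and leave the other things on the counter where they stand.

Things in the scene. Friction and masses are not known exactly. Their poses are not given: they have to be found in the camera images.
- guide: slicing guide: fixed light wooden board 160 (its x) x 350 (its y) x 18 mm. Origin: centre of the underside, on the worktop; x away from the robot, y to its left (yaw up to 0.25 rad), z up. A wooden fence (inner face x=+63, 36 mm high) runs along the whole far edge. Rails 8 wide, 5.4 high lie on it at x=-9 and +45 from y=-172 to +33. Guide coordinates below are mm in this frame
- cutter_face (a point): foot of the steel cutter's face, guide (0, 100, 18). The cutter is a fixed upright plate across the board, x=-53 to +65, 45 mm high above the board; its round grip on top ends 58 mm above the board. The slice stands on its -y side
- stop_face (a point): point on the stop's face towards the slice, at guide x=0, 22 mm above the board. The stop is a steel angle: an upright plate x=-52 to +54, 3 mm thick (4.5 at its rolled top edge), 7 to 43 mm above the board; its foot, x=-4 to +40, 3.5 mm high, runs 178 mm from the face to -y between the rails, slotted for the nut's stud. Push on the plate's back (-y) side
- stop (a joint): slide of the stop along guide +y, m, 0 to 0.075; grows as it nears the cutter. Face to cutter = 0.105 - value. It moves with 1 to 2 N while the nut is loose. With the slice snug it reads about 0.061 (44 mm left)
- sample: the sample: an oat slice with dark chocolate top, loose, 70 g, 47 over its uneven sides (44 between flat plates; its x, along guide y, between stop and cutter) x 62 x 37 mm high; origin: centre of its underside. It starts within 14 mm of the cutter
- wingnut: black wing nut on a fixed upright stud at guide (18, -95). Origin: on the axis, underside of its rubber washer (26 mm across); sinks 0.6 mm per rad but does not turn; 21.5 mm above the worktop when it meets the stop's foot. Hub 23 mm across, 13.5 high. Two wings, 5 to 6.6 mm thick, reach 36 mm from the axis and stand 8 to 32 mm above the origin; the stud ends below the wing tops
- nut_turn (a joint): turn of the nut, rad, grows clockwise from above (tightening). At value q one wing points along (sin q, cos q) in guide x, y, the other the other way. Starts at 0.1 to 2.0, turns freely (0.03 N m, about 1 N on a wing); its rubber washer meets the foot at 5.5 and is squeezed flat at 7.6, a firm end: finger-tight from 7.4. 3 to 8 N on a wing makes it tight; it stays where it is left
- terminal: bystander, loose: grey card terminal 165x72x62 mm (paper slip to 102); origin: centre of its underside
- jar: bystander, loose: glass tip jar, 69 mm across, 92 high; origin: centre of its underside
- bell: bystander, loose: steel service bell on a black foot, 74 mm across, 50 high; origin: centre of its underside
- tamp: bystander, loose: coffee tamper with wooden handle, 58 mm across, 83 high; origin: centre of its underside

How it is judged:
By the outcome, as a careful person would: the job done as asked, in the order asked, and still so for the second after the job is handed in, with the robot touching nothing.
It also fails if it takes over 58 s, if anything falls off the work surface, if the arm or the gripper's body presses on something with over 40 N, if the wrist force passes 120 N, or if a joint passes its speed limit or range.

### The arm

A 6-joint arm with a two-finger parallel gripper is mounted at the origin on a cart in front of the work surface, level with it; the furniture and walls round the work are solid. World frame = base frame: x ahead of the robot, y to its left, z up, the work surface at z = 0. Lengths are in m, angles in rad, forces in N, time in s.
With the tool pointing down it reaches from about 0.375 to 0.75 m from the base axis. Payload 9 kg.
Tool frame: the origin (TCP) lies midway between the tips of the shut fingers; the grasp point (between the pads) lies 19 mm behind it; z points along the fingers, y is the line along which they close (so a half turn about z gives the same grasp; the last joint's range is limited). The gripper opens to 85 mm and grips with 20 to 120 N. Pads are 22 mm wide; open, the fingers measure 114 mm over their backs; the gripper's body (76 mm by 85 mm) begins 54 mm behind the grasp point. The pads swing forward as they close: fully open they stand 13 mm farther back than shut.
Start: joints at [0.999, 0.104, 0.097, 1.564, 0, 1.353], TCP at [0.208, 0.563, 0.231] pointing down, gripper open.
Joint ranges: [-2.99, 2.99], [-0.84, 1.86], [-1.1, 1.16], [-1.84, 2.11], [-1.51, 1.56], [-3.14, 3.14]. Speed limits (rad/s): [2.22, 2.22, 2.57, 3.14, 3.14, 3.14].

### API

Orientations are given as a unit quaternion [x, y, z, w].
In Python, from station import sensors, vision, ctrl gives the robot as it stands.
- The arm moves only by the tool carry_out, never from a script. Its arguments are lists of equal length, an entry for each row: "grip": the finger opening in mm, from 0 to 85.4; "delta_pos": the shift along the tool's x, y, z in mm, a list of three; "roll": the turn about the tool's z in rad. In form: {"grip": [grip, ...], "delta_pos": [[tx, ty, tz], ...], "roll": [roll, ...]}. A call has 1 to 5 rows; each row is the pose to reach, as a shift and turn from the pose commanded when the call began, along the tool's axes at that moment; what a row does not reach only later rows make up. A row lasts 1/10 s, in which the tool goes at most 50 mm and 8.59 degrees, less where a joint would pass 70% of its speed; a pose out of reach is approached as far as the arm can. A call with a gripper value outside its range is refused whole. The fingers move at their own pace and stop on an object; "squeeze" is the grip in N (left out, the last holds). Time passes only in rows, so rows that repeat a pose let the fingers close. It gives the time, the measured TCP pose, the force, the opening and the grip force at its end, in the units of the state.
- sensors.get_obs(): the state, without advancing time (a new reading comes with each control period).
- vision.read_camera(name): name is "side" or "top" or "wrist"; returns a dict with "color" (384x512x3 uint8, red, green, blue), "camera_matrix" (3x3 intrinsics, pixels), "origin" and "orientation" of the camera in the world. Camera axes: x right, y up, looking along -z (the intrinsics and any distortion apply to the point x, -y, -z); pixel columns grow to the right and rows downward; lengths in m; the calibration is good to about 2 mm. A picture is of the moment at which its call begins. There is no depth.
- ctrl.sign_off(): hands the job in; it is judged then, once.
The state is a dict: "time_s": time; "joint_pos": joint angles; "qvel": joint speeds; "joint_torque": joint torques, N m; "eef_pos": TCP position; "tcp_rot": TCP orientation; "contact_force": force on the tool from outside, world axes, zero at the start; "ft_torque": the same for the moment, N m; "width": opening from 0.0 (shut) to 1.0 (fully open); "grasp_force": force on a finger pad.
Only numpy, scipy, OpenCV 4.12 (cv2) and the standard library are available. Lean on these libraries where they do the work, as an engineer would, in place of code of your own. Each camera call takes 0.05 s, during which the arm holds its last target. There are 200 camera calls.

## Working session

There is one attempt and no reset: what is moved stays moved. The work goes in short steps, Python scripts to look and compute and a tool call to move; the robot and the scene stay as the last step left them, time stands still between calls to the robot, and variables do not carry over. Pictures are saved under pics/ and viewed, at most 10 in all, crops included, and the job is handed in when it is done.

Besides the shell and the picture viewer there is one more tool, called by a JSON object that holds its "op" and its "data", one argument or row to a line. carry_out: Moves the arm, as the interface text tells. Its arguments: {"type":"object","properties":{"grip":{"type":"array","items":{"type":"number"}},"delta_pos":{"type":"array","items":{"type":"array","items":{"type":"number"}}},"roll":{"type":"array","items":{"type":"number"}},"squeeze":{"type":"number"}},"required":["grip","delta_pos","roll"]}

```bash
ls; mkdir -p pics
cat > h.py <<'E'
import numpy as np, cv2
from scipy.spatial.transform import Rotation as R
from station import sensors, vision, ctrl
def snap(n,f):
    d=vision.read_camera(n); cv2.imwrite(f'pics/{f}.png',d['color'][:,:,::-1]); 
    np.savez(f'pics/{f}.npz',K=d['camera_matrix'],o=d['origin'],q=d['orientation']); 
    return d
E
python3 - <<'E'
from h import *
for n in ['side','top','wrist']:
    d=snap(n,n+'0'); print(n,{k:np.round(v,4).tolist() for k,v in d.items() if k!='color' and not isinstance(v,str)})
a=[cv2.imread(f'pics/{n}0.png') for n in ['side','top']]
o=sensors.get_obs(); print(o)
E
```

```text
pics
side {'camera_matrix': [[443.4826, 0.0, 252.878], [0.0, 443.4826, 193.2682], [0.0, 0.0, 1.0]], 'origin': [0.6205, -1.1959, 0.9421], 'orientation': [0.4409, -0.0016, 0.0069, 0.8975]}
top {'camera_matrix': [[456.3872, 0.0, 258.351], [0.0, 456.3872, 192.1633], [0.0, 0.0, 1.0]], 'origin': [0.3513, -0.0533, 1.5533], 'orientation': [-0.0694, 0.0541, 0.7129, -0.6957]}
wrist {'camera_matrix': [[327.759, 0.0, 254.3508], [0.0, 327.759, 192.9689], [0.0, 0.0, 1.0]], 'origin': [0.138, 0.5884, 0.3731], 'orientation': [-0.1193, -0.0824, 0.5659, 0.8116]}
{'time_s': 0.15, 'joint_pos': array([9.99332293e-01, 1.04526068e-01, 9.66641138e-02, 1.56390147e+00,
       5.40090497e-07, 1.35309883e+00]), 'qvel': array([-0.00107554, -0.00170339,  0.00280664, -0.00016486, -0.00052651,
       -0.00067572]), 'joint_torque': array([ 4.60239040e-03, -5.57355058e+01,  5.04008675e+01,  1.25548110e-02,
       -2.68116482e-04,  4.29430281e-05]), 'eef_pos': array([0.20771342, 0.56263679, 0.23073099]), 'tcp_rot': array([ 1.75962311e-01,  9.84396785e-01, -4.46286307e-04, -1.86134984e-04]), 'contact_force': array([-0.54489255, -0.39538456,  0.60234374]), 'ft_torque': array([ 0.01784668, -0.05809118, -0.06454442]), 'grasp_force': 0.0, 'width': 1.0003022071136611}
```

View pics/side0.png

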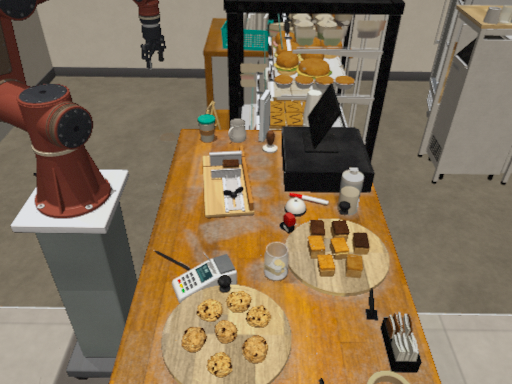

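View pics/top0.png

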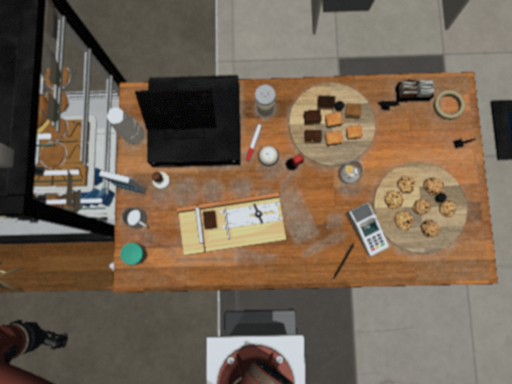

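The guide is at about (232,225) in top and (228,185) in side. I'll enlarge both.

Run:
```python
import cv2
a=cv2.imread('pics/top0.png')[185:260,168:298]; cv2.imwrite('pics/topc.png',cv2.resize(a,None,fx=6,fy=6,interpolation=cv2.INTER_CUBIC))
a=cv2.imread('pics/side0.png')[143:223,185:275]; cv2.imwrite('pics/sidec.png',cv2.resize(a,None,fx=7,fy=7,interpolation=cv2.INTER_CUBIC))
```

```text
(no output)
```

View pics/topc.png

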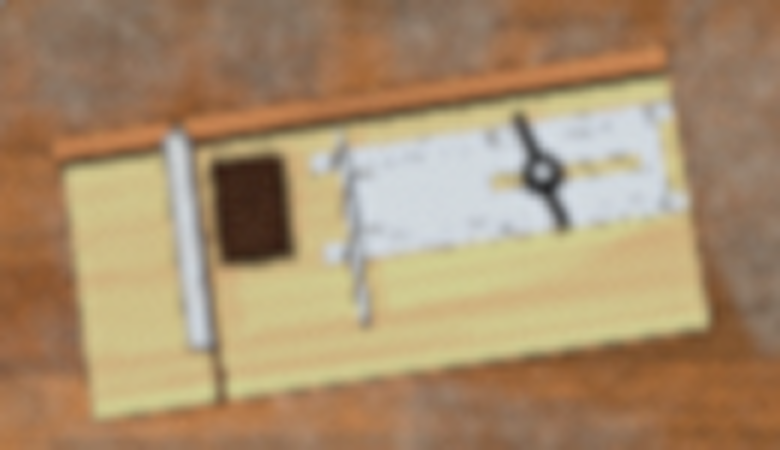

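View pics/sidec.png

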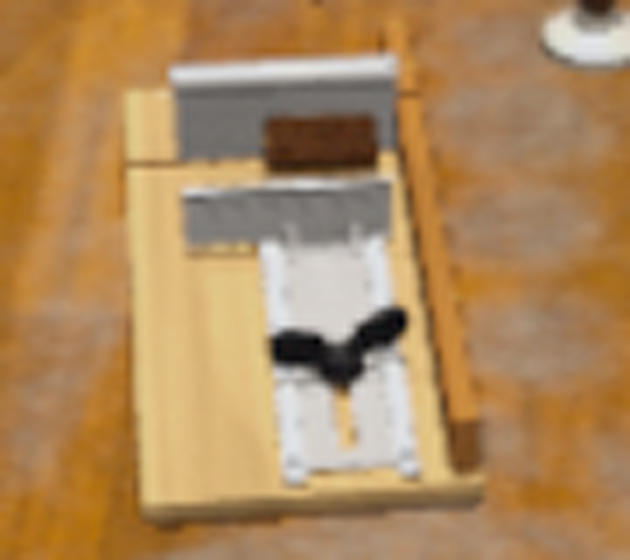

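Top crop: board near corners are (95,418) and (708,328), nut hub (543,172), stop top edge (343,140)–(365,325), slice x 212–290. Side crop: corners (125,92) and (143,508), hub (343,368). The wings run from (520,118) to (566,225) in top, so q is roughly 1.8–1.9.

```bash
cat >> h.py <<'E'
def proj(P,f):
    z=np.load(f'pics/{f}.npz'); p=(np.atleast_2d(P)-z['o'])@R.from_quat(z['q']).as_matrix()
    p=p*[1,-1,-1]; u=p@z['K'].T; return u[:,:2]/u[:,2:]
def ray(uv,f):
    z=np.load(f'pics/{f}.npz'); d=np.linalg.inv(z['K'])@[*uv,1]*[1,-1,-1]
    return z['o'],R.from_quat(z['q']).as_matrix()@d
def atz(uv,f,h):
    o,d=ray(uv,f); return o+d*(h-o[2])/d[2]
def tri(uvs):
    A=0;b=0
    for uv,f in uvs:
        o,d=ray(uv,f); d=d/np.linalg.norm(d); M=np.eye(3)-np.outer(d,d); A=A+M;b=b+M@o
    return np.linalg.solve(A,b)
def g2w(G,p): # p: x,y,yaw (m)
    G=np.atleast_2d(G)/1000; c,s=np.cos(p[2]),np.sin(p[2])
    return np.c_[p[0]+c*G[:,0]-s*G[:,1],p[1]+s*G[:,0]+c*G[:,1],G[:,2]]
def w2g(W,p):
    W=np.atleast_2d(W); c,s=np.cos(p[2]),np.sin(p[2]); d=W[:,:2]-p[:2]
    return 1000*np.c_[c*d[:,0]+s*d[:,1],-s*d[:,0]+c*d[:,1],W[:,2]]
T=lambda c:((np.array(c)+.5)/6-.5+[168,185])
S=lambda c:((np.array(c)+.5)/7-.5+[185,143])
E
python3 - <<'E'
from h import *
from scipy.optimize import least_squares
tp=[((-80,175,18),(95,418)),((-80,-175,18),(708,328)),((-53,100,63),(200,348))]
sp=[((-80,175,18),(125,92)),((-80,-175,18),(143,506))]
def res(p): return np.r_[(proj(g2w([a for a,_ in tp],p),'top0')-[T(c) for _,c in tp]).ravel(),(proj(g2w([a for a,_ in sp],p),'side0')-[S(c) for _,c in sp]).ravel()]
r=least_squares(res,[.5,.1,.1]); p=r.x; print(p,r.fun.round(2)); np.save('guide.npy',p)
G=lambda c,h:w2g(atz(T(c),'top0',h/1000),p).round(1)
print('corner tri',tri([(T((95,418)),'top0'),(S((125,92)),'side0')]),tri([(T((708,328)),'top0'),(S((143,506)),'side0')]))
nh=tri([(T((543,172)),'top0'),(S((343,355)),'side0')]);print('nut',nh,w2g(nh,p))
print('hub@38',G((543,172),38),'wingtips@50',G((520,118),50),G((566,225),50))
print('stop top',G((343,140),61),G((365,325),61))
print('slice',[G(c,55) for c in [(212,160),(285,153),(292,258),(222,264)]])
st=tri([(T((365,322)),'top0'),(S((184,195)),'side0')]);print(w2g(st,p))
W=tri([(T((520,118)),'top0'),(S((405,318)),'side0')]);print(w2g(W,p))
print('wing side pred',[(7*(proj(g2w((18+33*np.sin(q),-95+33*np.cos(q),50),p),'side0')[0]-[185,143])).round() for q in (1.7,1.9,2.1,2.3)])
E
```

```text
[0.51930892 0.07151436 0.12513042] [-0.74  0.07  0.4  -0.49  0.95 -0.48 -0.47 -0.54 -0.45 -0.73]
corner tri [0.41917012 0.23308893 0.01675446] [ 0.46165047 -0.11063499  0.01342732]
nut [ 0.54967203 -0.02058594  0.03305237] [[ 18.6312091  -95.16964073  33.05236945]]
hub@38 [[ 16.6 -95.2  38. ]] wingtips@50 [[ 46.8 -87.1  50. ]] [[ -16.  -103.5   50. ]]
stop top [[47.7 11.  61. ]] [[-54.9  12.8  61. ]]
slice [array([[48.4, 84.8, 55. ]]), array([[46.2, 44.3, 55. ]]), array([[-12.1,  48. ,  55. ]]), array([[-9.6, 86.6, 55. ]])]
[[-51.70994328  13.02899329  56.51096093]]
[[ 48.99955803 -87.03278718  46.70412062]]
wing side pred [array([405., 325.]), array([403., 334.]), array([398., 342.]), array([391., 349.])]
```

Guide pose is (0.519, 0.0715, yaw 0.125) and the nut is at q≈1.3. Next I'll compute a move to hover behind the stop, with tool y along guide x.

```bash
cat >> h.py <<'E'
def go(G,yaw=None,show=True):
    """shift (tool mm) and roll to reach guide point G (mm) with tool y along guide x"""
    p=np.load('guide.npy'); o=sensors.get_obs(); M=R.from_quat(o['tcp_rot']).as_matrix()
    d=M.T@(g2w(G,p)[0]-o['eef_pos'])*1000
    ax=np.array([np.cos(p[2]),np.sin(p[2]),0]); t=M.T@ax; roll=np.arctan2(-t[0],t[1])
    alt=roll-np.pi*np.sign(roll)
    print('d',d.round(1),'roll',roll.round(3),'alt',alt.round(3),'j',o['joint_pos'].round(2),'g',w2g(o['eef_pos'],p).round(1),'F',o['contact_force'].round(1),'t',o['time_s'])
E
python3 -c "
from h import *
go((18,-30,150))"
```

```text
d [-492.3 -371.    81. ] roll 1.092 alt -2.05 j [1.   0.1  0.1  1.56 0.   1.35] g [[-247.9  526.2  230.7]] F [-0.5 -0.4  0.6] t 0.15
```

{"op": "carry_out", "data": {
  "grip": [0, 0, 0, 0, 0],
  "delta_pos": [
    [-36, -27, 0],
    [-72, -54, 0],
    [-108, -81, 0],
    [-144, -108, 0],
    [-180, -135, 0]
  ],
  "roll": [0, 0, 0, 0, 0]
}}

```text
time_s: 0.65
eef_pos: [0.3304, 0.3723, 0.2311]
tcp_rot: [0.176, 0.984, 0.0, -0.0]
contact_force: [0.6, -0.5, -0.1]
width: 0.139
grasp_force: 0.0
```

{"op": "carry_out", "data": {
  "grip": [0, 0, 0, 0, 0],
  "delta_pos": [
    [-36, -27, 0],
    [-72, -54, 0],
    [-108, -81, 0],
    [-144, -108, 0],
    [-180, -135, 0]
  ],
  "roll": [0.13, 0.26, 0.39, 0.52, 0.65]
}}

```text
time_s: 1.15
eef_pos: [0.4526, 0.1831, 0.2312]
tcp_rot: [0.483, 0.875, 0.0, 0.0]
contact_force: [0.6, 1.1, 0.4]
width: -0.002
grasp_force: 0.0
```

```bash
python3 -c "
from h import *
go((18,-30,150))"
```

```text
d [-164.8    0.6   81.2] roll 0.436 alt -2.705 j [ 0.12 -0.24 -0.23  1.58  0.    1.12] g [[-52.2 119.1 231.2]] F [0.6 1.1 0.4] t 1.15
```

{"op": "carry_out", "data": {
  "grip": [0, 0, 0, 0, 0],
  "delta_pos": [
    [-40, 0, 0],
    [-80, 0, 0],
    [-120, 0, 20],
    [-165, 0, 30],
    [-165, 0, 30]
  ],
  "roll": [0.13, 0.26, 0.39, 0.436, 0.436]
}}

```text
time_s: 1.65
eef_pos: [0.5416, 0.0416, 0.1987]
tcp_rot: [0.662, 0.75, -0.001, -0.001]
contact_force: [-0.0, 0.9, -0.1]
width: 0.002
grasp_force: 0.0
```

```bash
python3 -c "
from h import *
d=snap('wrist','w1'); d=vision.read_camera('wrist')
cv2.imwrite('pics/w1b.png',cv2.resize(d['color'][:,:,::-1],(800,600),interpolation=cv2.INTER_CUBIC))
go((18,-30,150)); print(d['origin'],d['orientation'])"
```

```text
d [-1.1  0.5 50.6] roll 0.004 alt -3.137 j [-0.16 -0.07 -0.14  1.51  0.    1.28] g [[ 17.6 -28.9 200.6]] F [-1.1 -0.6 -0.1] t 1.75
[0.53052028 0.11643927 0.34220169] [-0.14459987 -0.00812221  0.06353214  0.9874151 ]
```

View pics/w1b.png

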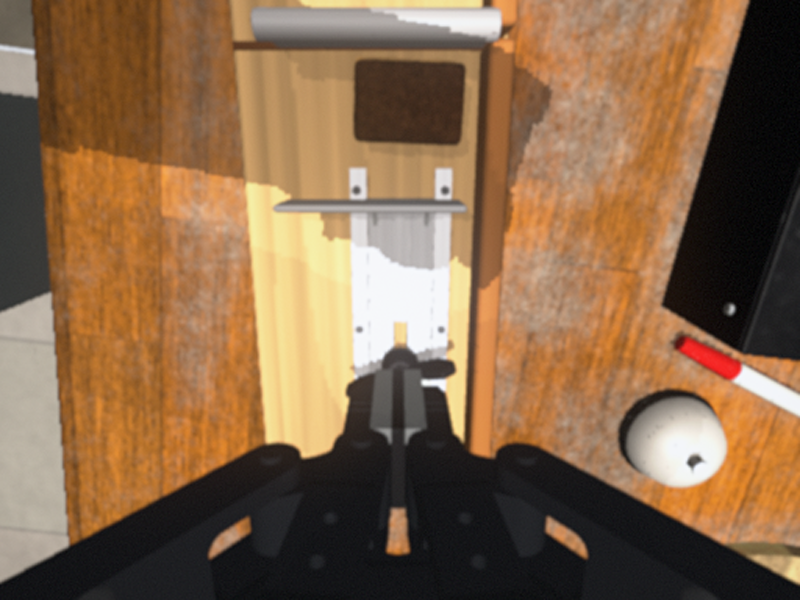

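The wrist view shows the stop's top edge running from (275,207) to (467,207), rail ends at (358,169) and (444,169), slice rows 60–144 and cutter foot line at (242,46). The guide is aligned with the tool.

```bash
python3 -c "
from h import *
p=np.load('guide.npy')
for n,uv,h in [('stopL',(275,207),61),('stopR',(467,207),61),('rail-9,33',(358,169),23.4),('rail45,33',(444,169),23.4),('sliceback R',(462,144),18),('slice top far',(410,60),55),('cut slot',(242,46),18),('slice topnear',(410,143),55),('foot end?hub',(400,357),38)]:
    print(n,w2g(atz(((np.array(uv)+.5)*.64-.5),'w1',h/1000),p).round(1))
print(7)"
```

```text
stopL [[-49.6  10.6  61. ]]
stopR [[54.3 10.7 61. ]]
rail-9,33 [[-7.1 29.1 23.4]]
rail45,33 [[44.6 29.2 23.4]]
sliceback R [[55.5 43.6 18. ]]
slice top far [[23.1 84.3 55. ]]
cut slot [[-72.5  97.2  18. ]]
slice topnear [[23.4 43.8 55. ]]
foot end?hub [[ 18.3 -86.6  38. ]]
7
```

{"op": "carry_out", "data": {
  "grip": [0, 0, 0, 0, 0],
  "delta_pos": [
    [0, 0, 40],
    [0, 0, 85],
    [0, 0, 130],
    [0, 0, 162],
    [0, 0, 162]
  ],
  "roll": [0, 0, 0, 0, 0]
}}

```text
time_s: 2.25
eef_pos: [0.5368, 0.0475, 0.0351]
tcp_rot: [0.659, 0.753, -0.002, -0.003]
contact_force: [0.6, -0.4, -0.0]
width: -0.002
grasp_force: 0.0
```

{"op": "carry_out", "data": {
  "grip": [0, 0, 0, 0, 0],
  "delta_pos": [
    [5, 0, 0],
    [10, 0, 0],
    [15, 0, 0],
    [18, 0, 0],
    [20, 0, 0]
  ],
  "roll": [0, 0, 0, 0, 0]
}}

```text
time_s: 2.75
eef_pos: [0.5386, 0.0659, 0.0402]
tcp_rot: [0.659, 0.752, 0.0, 0.001]
contact_force: [0.6, -1.0, -0.7]
width: -0.002
grasp_force: 0.0
```

{"op": "carry_out", "data": {
  "grip": [0, 0, 0, 0, 0],
  "delta_pos": [
    [3, 0, 0],
    [6, 0, 0],
    [9, 0, 0],
    [12, 0, 0],
    [15, 0, 0]
  ],
  "roll": [0, 0, 0, 0, 0]
}}

```text
time_s: 3.25
eef_pos: [0.5361, 0.0805, 0.0393]
tcp_rot: [0.659, 0.752, 0.0, 0.0]
contact_force: [0.8, -1.7, 0.9]
width: -0.003
grasp_force: 0.7
```

```bash
python3 -c "
from h import *
go((18,40,39))"
```

```text
d [33.2  0.4  0.3] roll 0.006 alt -3.136 j [-0.09 -0.01 -0.38  1.21 -0.    1.35] g [[17.8  6.8 39.3]] F [ 0.8 -1.7  0.9] t 3.25
```

{"op": "carry_out", "data": {
  "grip": [0, 0, 0, 0, 0],
  "delta_pos": [
    [4, 0, 0],
    [8, 0, 0],
    [12, 0, 0],
    [16, 0, 0],
    [20, 0, 0]
  ],
  "roll": [0, 0, 0, 0, 0]
}}

```text
time_s: 3.75
eef_pos: [0.5335, 0.1006, 0.0394]
tcp_rot: [0.659, 0.752, 0.0, 0.0]
contact_force: [1.0, -1.4, -0.1]
width: -0.002
grasp_force: 0.7
```

{"op": "carry_out", "data": {
  "grip": [0, 0, 0, 0, 0],
  "delta_pos": [
    [1.5, 0, 0],
    [3, 0, 0],
    [4.5, 0, 0],
    [6, 0, 0],
    [7, 0, 0]
  ],
  "roll": [0, 0, 0, 0, 0]
}}

```text
time_s: 4.25
eef_pos: [0.5326, 0.1072, 0.0393]
tcp_rot: [0.659, 0.752, 0.0, 0.0]
contact_force: [1.7, -1.7, 0.6]
width: -0.001
grasp_force: 0.8
```

```bash
python3 -c "
from h import *
go((18,40,39))
d=snap('wrist','w2')
cv2.imwrite('pics/w2b.png',cv2.resize(d['color'][:300,100:400,::-1],(600,600),interpolation=cv2.INTER_CUBIC))"
```

```text
d [6.2 0.4 0.3] roll 0.006 alt -3.136 j [-0.04 -0.01 -0.37  1.21  0.    1.4 ] g [[17.6 33.8 39.3]] F [ 1.7 -1.7  0.6] t 4.25
```

View pics/w2b.png

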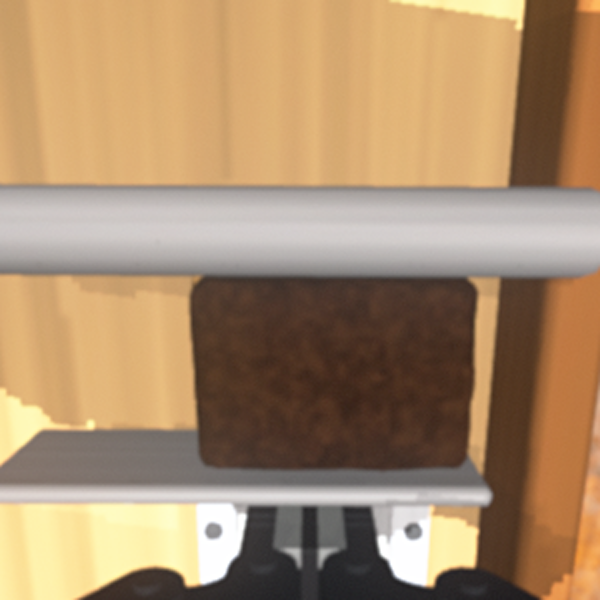

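The slice is now at the stop (row ~468, stop edge ~495) and close under the cutter grip. I'll creep on and watch the force.

{"op": "carry_out", "data": {
  "grip": [0, 0, 0, 0, 0],
  "delta_pos": [
    [0.5, 0, 0],
    [1, 0, 0],
    [1.5, 0, 0],
    [2, 0, 0],
    [2, 0, 0]
  ],
  "roll": [0, 0, 0, 0, 0]
}}

```text
time_s: 4.8
eef_pos: [0.5323, 0.1092, 0.0393]
tcp_rot: [0.659, 0.752, 0.0, -0.0]
contact_force: [1.0, -1.4, 0.3]
width: -0.0
grasp_force: 0.6
```

{"op": "carry_out", "data": {
  "grip": [0, 0, 0, 0],
  "delta_pos": [
    [0.5, 0, 0],
    [1, 0, 0],
    [1.5, 0, 0],
    [1.5, 0, 0]
  ],
  "roll": [0, 0, 0, 0]
}}

```text
time_s: 5.2
eef_pos: [0.5321, 0.1107, 0.0393]
tcp_rot: [0.659, 0.752, 0.0, -0.0]
contact_force: [0.7, -1.9, 0.4]
width: -0.003
grasp_force: 0.6
```

{"op": "carry_out", "data": {
  "grip": [0, 0, 0, 0],
  "delta_pos": [
    [0.5, 0, 0],
    [1, 0, 0],
    [1, 0, 0],
    [1, 0, 0]
  ],
  "roll": [0, 0, 0, 0]
}}

```text
time_s: 5.6
eef_pos: [0.5319, 0.1117, 0.0393]
tcp_rot: [0.659, 0.752, 0.0, -0.0]
contact_force: [2.0, -1.1, 0.0]
width: -0.004
grasp_force: 0.6
```

{"op": "carry_out", "data": {
  "grip": [0, 0, 0, 0],
  "delta_pos": [
    [0.5, 0, 0],
    [1, 0, 0],
    [1, 0, 0],
    [1, 0, 0]
  ],
  "roll": [0, 0, 0, 0]
}}

```text
time_s: 6.0
eef_pos: [0.5318, 0.1127, 0.0393]
tcp_rot: [0.659, 0.752, 0.0, -0.0]
contact_force: [0.8, -1.0, 0.8]
width: -0.004
grasp_force: 0.6
```

{"op": "carry_out", "data": {
  "grip": [0, 0, 0, 0],
  "delta_pos": [
    [0.5, 0, 0],
    [1, 0, 0],
    [1, 0, 0],
    [1, 0, 0]
  ],
  "roll": [0, 0, 0, 0]
}}

```text
time_s: 6.4
eef_pos: [0.5317, 0.1133, 0.0393]
tcp_rot: [0.659, 0.752, -0.0, 0.0]
contact_force: [0.4, -4.3, 0.6]
width: -0.0
grasp_force: 2.3
```

{"op": "carry_out", "data": {
  "grip": [0, 0, 0, 0],
  "delta_pos": [
    [0.5, 0, 0],
    [1, 0, 0],
    [1, 0, 0],
    [1, 0, 0]
  ],
  "roll": [0, 0, 0, 0]
}}

```text
time_s: 6.8
eef_pos: [0.5317, 0.1135, 0.0393]
tcp_rot: [0.66, 0.752, -0.001, 0.001]
contact_force: [0.8, -9.9, 0.3]
width: -0.001
grasp_force: 4.5
```

The slice is snug: force went from ~1.5 N to a firm stop with the TCP at guide y≈40. I'll back off, rise and get ready for the nut.

{"op": "carry_out", "data": {
  "grip": [0, 0, 0, 0, 0],
  "delta_pos": [
    [-2, 0, 0],
    [-12, 0, 0],
    [-25, 0, 0],
    [-25, 0, -40],
    [-25, 0, -80]
  ],
  "roll": [0, 0, 0, 0, 0]
}}

```text
time_s: 7.3
eef_pos: [0.5337, 0.0888, 0.119]
tcp_rot: [0.66, 0.752, -0.001, -0.001]
contact_force: [1.0, 0.2, 0.1]
width: -0.003
grasp_force: 0.0
```

{"op": "carry_out", "data": {
  "grip": [85, 85, 85, 85, 85],
  "delta_pos": [
    [-40, -20, 0],
    [-86, -40, 0],
    [-86, -40, 0],
    [-86, -40, 0],
    [-86, -40, 0]
  ],
  "roll": [0, 0, 0, 0, 0]
}}

```text
time_s: 7.8
eef_pos: [0.5065, -0.0005, 0.1192]
tcp_rot: [0.659, 0.752, 0.0, -0.0]
contact_force: [0.6, 0.9, -0.2]
width: 0.849
grasp_force: 0.0
```

```bash
python3 -c "
from h import *
go((-22,-70,24))
d=snap('wrist','w3')
im=d['color'][:,:,::-1].copy(); cv2.imwrite('pics/w3b.png',cv2.resize(im,(800,600),interpolation=cv2.INTER_CUBIC))"
```

```text
d [-0.2 -0.3 95.2] roll 0.006 alt -3.136 j [-0.26 -0.17 -0.38  1.37  0.    1.18] g [[-21.7 -69.9 119.2]] F [ 0.6  0.9 -0.2] t 7.8
```

View pics/w3b.png

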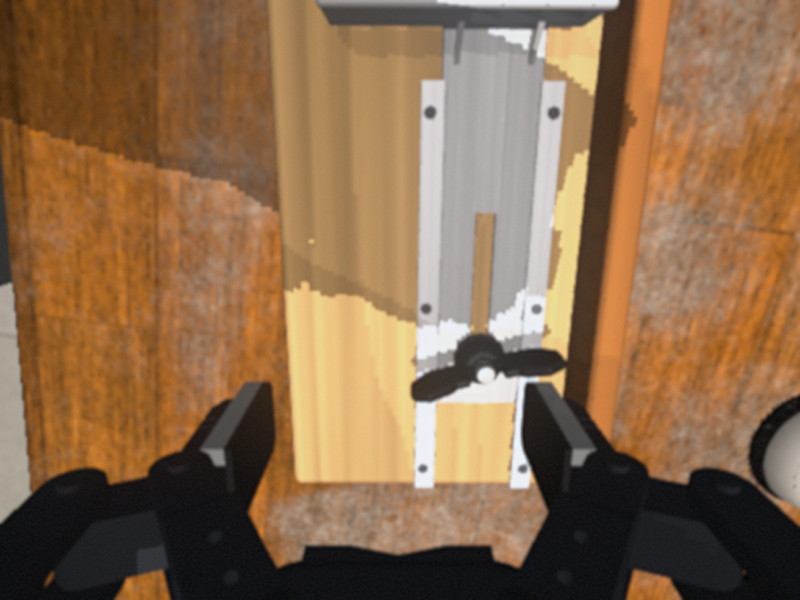

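The wrist view shows the stud at (486,373) and wing tips at (563,360) and (414,392). I'll check the nut's place and angle from this view.

```bash
python3 -c "
from h import *
p=np.load('guide.npy')
P=lambda uv,h:w2g(atz(((np.array(uv)+.5)*.64-.5),'w3',h/1000),p).round(1)[0]
print('stud',P((486,373),46),'tips',P((563,360),54),P((414,392),54),'rails',P((424,485),23.4),P((520,485),23.4),'foot end',P((480,403),21.5),'fence',P((600,300),36),P((600,300),54))
print(w2g(tri([(T((543,172)),'top0'),(((np.array((486,373))+.5)*.64-.5),'w3')]),p))"
```

```text
stud [ 17.8 -94.8  46. ] tips [ 49.7 -84.8  54. ] [ -15.4 -100.6   54. ] rails [  -7.9 -171.7   23.4] [  44.3 -171.3   23.4] foot end [  20.3 -123.    21.5] fence [ 70.1 -62.5  36. ] [ 62.6 -57.3  54. ]
[[ 16.75347496 -95.13363222  45.49436757]]
```

{"op": "carry_out", "data": {
  "grip": [85, 85, 85, 85, 85],
  "delta_pos": [
    [0, 0, 0],
    [0, 0, 30],
    [0, 0, 60],
    [0, 0, 85],
    [0, 0, 95]
  ],
  "roll": [0, 0, 0, 0, 0]
}}

```text
time_s: 8.35
eef_pos: [0.5048, 0.0006, 0.0216]
tcp_rot: [0.659, 0.752, -0.001, -0.002]
contact_force: [-0.4, -0.2, 0.0]
width: 1.0
grasp_force: 0.0
```

```bash
cat > circ.py <<'E'
import numpy as np,sys
from h import *
go((-22,-70,24))
c=lambda f:np.array([27*np.cos(f),27*np.sin(f)])
f=.4
while f<7.4:
    print(round(f,2),[(c(f+i*.2)-c(f)).round(1).tolist() for i in range(1,6)]); f+=1
E
python3 circ.py
```

```text
d [-1.4  1.2 -2.4] roll 0.007 alt -3.134 j [-0.26 -0.11 -0.5   1.18  0.    1.18] g [[-23.3 -68.6  21.6]] F [-0.4 -0.2  0. ] t 8.35
0.4 [[-2.6, 4.7], [-6.1, 8.9], [-10.3, 12.2], [-15.1, 14.7], [-20.3, 16.1]]
1.4 [[-5.4, 0.4], [-10.7, -0.3], [-15.8, -2.1], [-20.5, -4.8], [-24.5, -8.4]]
2.4 [[-3.2, -4.3], [-5.5, -9.2], [-6.8, -14.4], [-7.0, -19.8], [-6.2, -25.1]]
3.4 [[1.9, -5.0], [4.7, -9.6], [8.5, -13.5], [12.9, -16.6], [17.8, -18.8]]
4.4 [[5.3, -1.1], [10.7, -1.2], [16.0, -0.2], [20.9, 1.8], [25.4, 4.8]]
5.4 [[3.8, 3.8], [6.8, 8.3], [8.8, 13.3], [9.8, 18.6], [9.7, 24.0]]
6.4 [[-1.2, 5.3], [-3.3, 10.2], [-6.5, 14.6], [-10.4, 18.3], [-15.0, 21.1]]
```

{"op": "carry_out", "data": {
  "grip": [85, 85, 85, 85, 85],
  "delta_pos": [
    [-2.6, 4.7, 0],
    [-6.1, 8.9, 0],
    [-10.3, 12.2, 0],
    [-15.1, 14.7, 0],
    [-20.3, 16.1, 0]
  ],
  "roll": [0, 0, 0, 0, 0]
}}

```text
time_s: 8.85
eef_pos: [0.5258, -0.019, 0.0249]
tcp_rot: [0.659, 0.752, 0.0, 0.0]
contact_force: [-0.3, 1.5, -0.1]
width: 0.999
grasp_force: 0.9
```

```bash
python3 -c "
from h import *
go((-23.4,-90.4,24))
d=snap('wrist','w4')
im=d['color'][:,:,::-1].copy(); cv2.imwrite('pics/w4b.png',cv2.resize(im[100:,150:],(724,568),interpolation=cv2.INTER_CUBIC))"
```

```text
d [  0.4 -18.5   0.9] roll 0.006 alt -3.135 j [-0.29 -0.05 -0.44  1.18  0.    1.15] g [[ -4.9 -90.7  24.9]] F [-0.3  1.5 -0.1] t 8.85
```

View pics/w4b.png

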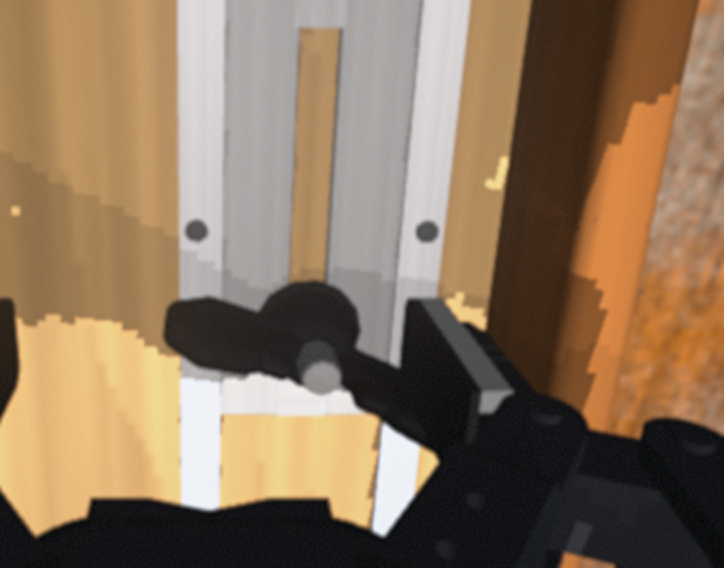

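The finger is pushing the fence-side wing clockwise (wing now at q≈2) at 1.5 N, and clears the fence. I'll keep circling.

{"op": "carry_out", "data": {
  "grip": [85, 85, 85, 85, 85],
  "delta_pos": [
    [-5.4, 0.4, 0],
    [-10.7, -0.3, 0],
    [-15.8, -2.1, 0],
    [-20.5, -4.8, 0],
    [-24.5, -8.4, 0]
  ],
  "roll": [0, 0, 0, 0, 0]
}}

```text
time_s: 9.4
eef_pos: [0.5199, -0.0447, 0.0244]
tcp_rot: [0.659, 0.752, 0.0, 0.0]
contact_force: [0.4, 2.0, 0.8]
width: 0.996
grasp_force: 0.6
```

{"op": "carry_out", "data": {
  "grip": [85, 85, 85, 85, 85],
  "delta_pos": [
    [-3.2, -4.3, 0],
    [-5.5, -9.2, 0],
    [-6.8, -14.4, 0],
    [-7.0, -19.8, 0],
    [-6.2, -25.1, 0]
  ],
  "roll": [0, 0, 0, 0, 0]
}}

```text
time_s: 9.9
eef_pos: [0.4955, -0.0538, 0.0245]
tcp_rot: [0.659, 0.752, -0.0, 0.0]
contact_force: [2.7, -1.1, -0.0]
width: 0.999
grasp_force: 0.8
```

{"op": "carry_out", "data": {
  "grip": [85, 85, 85, 85, 85],
  "delta_pos": [
    [1.9, -5, 0],
    [4.7, -9.6, 0],
    [8.5, -13.5, 0],
    [12.9, -16.6, 0],
    [17.8, -18.8, 0]
  ],
  "roll": [0, 0, 0, 0, 0]
}}

```text
time_s: 10.4
eef_pos: [0.4745, -0.038, 0.0243]
tcp_rot: [0.659, 0.752, -0.0, -0.0]
contact_force: [1.1, -1.2, -0.5]
width: 0.994
grasp_force: 0.6
```

```bash
python3 -c "
from h import *
f=4.4
go((18+27*np.sin(f)-50,-95+27*np.cos(f),24))
d=snap('wrist','w5')
im=d['color'][:,:,::-1].copy(); cv2.imwrite('pics/w5b.png',cv2.resize(im[100:,150:],(724,568),interpolation=cv2.INTER_CUBIC))"
```

```text
d [-0.3  0.5  0.3] roll 0.006 alt -3.136 j [-0.36 -0.21 -0.59  1.2  -0.    1.08] g [[ -58.2 -103.    24.3]] F [ 1.1 -1.2 -0.5] t 10.4
```

View pics/w5b.png

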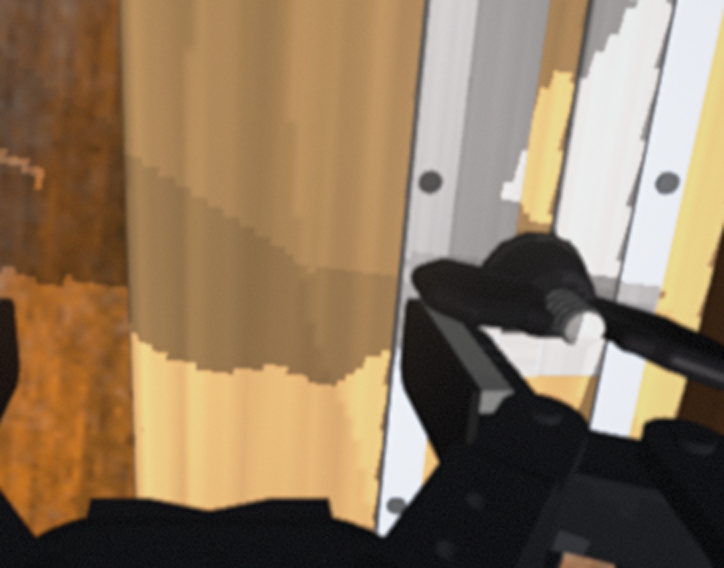

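The pushed wing is now on the near side (q≈5). I've viewed 9 pictures so far, so I'll continue by force.

{"op": "carry_out", "data": {
  "grip": [85, 85, 85, 85, 85],
  "delta_pos": [
    [5.3, -1.1, 0],
    [10.7, -1.2, 0],
    [16, -0.2, 0],
    [20.9, 1.8, 0],
    [25.4, 4.8, 0]
  ],
  "roll": [0, 0, 0, 0, 0]
}}

```text
time_s: 10.95
eef_pos: [0.4763, -0.012, 0.0242]
tcp_rot: [0.659, 0.752, -0.0, -0.0]
contact_force: [-0.3, -1.5, 0.4]
width: 0.996
grasp_force: 0.7
```

{"op": "carry_out", "data": {
  "grip": [85, 85, 85, 85, 85],
  "delta_pos": [
    [2, 1.8, 0],
    [3.8, 3.8, 0],
    [5.4, 6, 0],
    [6.8, 8.3, 0],
    [6.8, 8.3, 0]
  ],
  "roll": [0, 0, 0, 0, 0]
}}

```text
time_s: 11.45
eef_pos: [0.4839, -0.0045, 0.0243]
tcp_rot: [0.659, 0.752, 0.0, -0.0]
contact_force: [0.8, -0.8, -0.3]
width: 0.994
grasp_force: 0.2
```

```bash
python3 -c "
from h import *
f=5.8
go((18+27*np.sin(f)-50,-95+27*np.cos(f),24))
c=lambda f:np.array([27*np.cos(f),27*np.sin(f)])
for f in (5.8,6.2,6.6,7.0): print(f,[(c(f+i*.1)-c(f)).round(1).tolist() for i in range(1,5)])"
```

```text
d [-0.1  0.1  0.3] roll 0.006 alt -3.136 j [-0.28 -0.19 -0.56  1.19  0.    1.16] g [[-44.7 -71.   24.3]] F [ 0.8 -0.8 -0.3] t 11.45
5.8 [[1.1, 2.4], [2.0, 5.0], [2.6, 7.6], [3.0, 10.3]]
6.2 [[0.1, 2.7], [-0.1, 5.4], [-0.5, 8.1], [-1.3, 10.7]]
6.6 [[-1.0, 2.5], [-2.2, 4.9], [-3.6, 7.2], [-5.3, 9.3]]
7.0 [[-1.9, 1.9], [-3.9, 3.7], [-6.2, 5.2], [-8.5, 6.5]]
```

{"op": "carry_out", "data": {
  "grip": [85, 85, 85, 85, 85],
  "delta_pos": [
    [1.1, 2.4, 0],
    [2, 5, 0],
    [2.6, 7.6, 0],
    [3, 10.3, 0],
    [3, 10.3, 0]
  ],
  "roll": [0, 0, 0, 0, 0]
}}

```text
time_s: 11.95
eef_pos: [0.4937, -0.0002, 0.0242]
tcp_rot: [0.659, 0.752, 0.0, -0.0]
contact_force: [-1.0, -0.7, 0.6]
width: 0.996
grasp_force: 0.6
```

{"op": "carry_out", "data": {
  "grip": [85, 85, 85],
  "delta_pos": [
    [0.1, 2.7, 0],
    [-0.1, 5.4, 0],
    [-0.1, 5.4, 0]
  ],
  "roll": [0, 0, 0]
}}

```text
time_s: 12.25
eef_pos: [0.4991, 0.0003, 0.0243]
tcp_rot: [0.659, 0.752, 0.0, -0.0]
contact_force: [-1.9, -0.4, -0.1]
width: 0.994
grasp_force: 0.8
```

{"op": "carry_out", "data": {
  "grip": [85, 85, 85],
  "delta_pos": [
    [-0.5, 2.6, 0],
    [-1.2, 5.2, 0],
    [-1.2, 5.2, 0]
  ],
  "roll": [0, 0, 0]
}}

```text
time_s: 12.55
eef_pos: [0.5044, -0.0002, 0.0243]
tcp_rot: [0.659, 0.752, 0.0, -0.0]
contact_force: [-1.5, -0.1, -0.2]
width: 0.992
grasp_force: 0.8
```

{"op": "carry_out", "data": {
  "grip": [85, 85, 85],
  "delta_pos": [
    [-0.5, 1.2, 0],
    [-1, 2.5, 0],
    [-1, 2.5, 0]
  ],
  "roll": [0, 0, 0]
}}

```text
time_s: 12.85
eef_pos: [0.5069, -0.001, 0.0243]
tcp_rot: [0.659, 0.752, 0.0, -0.0]
contact_force: [-3.0, 0.2, -0.9]
width: 0.993
grasp_force: 1.1
```

{"op": "carry_out", "data": {
  "grip": [85, 85, 85],
  "delta_pos": [
    [-0.6, 1.2, 0],
    [-1.2, 2.4, 0],
    [-1.2, 2.4, 0]
  ],
  "roll": [0, 0, 0]
}}

```text
time_s: 13.15
eef_pos: [0.5094, -0.0018, 0.0243]
tcp_rot: [0.659, 0.752, 0.0, -0.0]
contact_force: [-2.5, 0.0, 0.4]
width: 0.998
grasp_force: 1.2
```

{"op": "carry_out", "data": {
  "grip": [85, 85, 85],
  "delta_pos": [
    [-0.7, 1.1, 0],
    [-1.5, 2.2, 0],
    [-1.5, 2.2, 0]
  ],
  "roll": [0, 0, 0]
}}

```text
time_s: 13.45
eef_pos: [0.5118, -0.003, 0.0243]
tcp_rot: [0.659, 0.752, 0.0, -0.0]
contact_force: [-2.1, 0.6, -1.3]
width: 0.993
grasp_force: 1.1
```

{"op": "carry_out", "data": {
  "grip": [85, 85, 85],
  "delta_pos": [
    [-0.8, 1, 0],
    [-1.7, 2, 0],
    [-1.7, 2, 0]
  ],
  "roll": [0, 0, 0]
}}

```text
time_s: 13.75
eef_pos: [0.514, -0.0044, 0.0243]
tcp_rot: [0.659, 0.752, 0.0, -0.0]
contact_force: [-4.1, 1.8, -0.2]
width: 0.995
grasp_force: 1.4
```

```bash
python3 -c "
from h import *
f=7.0
go((18+27*np.sin(f)-50,-95+27*np.cos(f),24)); print(sensors.get_obs()['ft_torque'])"
```

```text
d [-0.   0.5  0.3] roll 0.006 alt -3.136 j [-0.26 -0.09 -0.47  1.18  0.    1.18] g [[-14.8 -74.6  24.3]] F [-4.1  1.8 -0.2] t 13.75
[0.23378516 0.56234189 0.05045563]
```

{"op": "carry_out", "data": {
  "grip": [85, 85, 85],
  "delta_pos": [
    [-0.6, 0.5, 0],
    [-1.2, 0.9, 0],
    [-1.2, 0.9, 0]
  ],
  "roll": [0, 0, 0]
}}

```text
time_s: 14.05
eef_pos: [0.5149, -0.0054, 0.0243]
tcp_rot: [0.659, 0.752, 0.0, -0.0]
contact_force: [-4.0, 2.5, -0.4]
width: 0.995
grasp_force: 1.7
```

{"op": "carry_out", "data": {
  "grip": [85, 85, 85],
  "delta_pos": [
    [-0.6, 0.4, 0],
    [-1.2, 0.8, 0],
    [-1.2, 0.8, 0]
  ],
  "roll": [0, 0, 0]
}}

```text
time_s: 14.35
eef_pos: [0.5159, -0.0065, 0.0242]
tcp_rot: [0.659, 0.752, 0.0, -0.0]
contact_force: [-3.4, 1.7, -1.0]
width: 0.996
grasp_force: 1.8
```

{"op": "carry_out", "data": {
  "grip": [85, 85, 85],
  "delta_pos": [
    [-1, 0.7, 0],
    [-2, 1.5, 0],
    [-2, 1.5, 0]
  ],
  "roll": [0, 0, 0]
}}

```text
time_s: 14.65
eef_pos: [0.5173, -0.008, 0.0241]
tcp_rot: [0.659, 0.752, 0.0, -0.001]
contact_force: [-5.6, 5.6, 0.4]
width: 0.996
grasp_force: 3.1
```

{"op": "carry_out", "data": {
  "grip": [85, 85, 85],
  "delta_pos": [
    [-1, 0.6, 0],
    [-2, 1.2, 0],
    [-2, 1.2, 0]
  ],
  "roll": [0, 0, 0]
}}

```text
time_s: 14.95
eef_pos: [0.5179, -0.0084, 0.0239]
tcp_rot: [0.659, 0.752, 0.001, -0.002]
contact_force: [-8.2, 11.8, 1.4]
width: 0.998
grasp_force: 6.7
```

Firm end reached. I'll back off the wing, lift and check the angle.

{"op": "carry_out", "data": {
  "grip": [85, 85, 85, 85, 85],
  "delta_pos": [
    [3, -2, 0],
    [14, -10, 0],
    [20, -15, 0],
    [20, -15, -50],
    [20, -15, -95]
  ],
  "roll": [0, 0, 0, 0, 0]
}}

```text
time_s: 15.45
eef_pos: [0.5004, 0.0082, 0.1201]
tcp_rot: [0.659, 0.752, -0.0, -0.0]
contact_force: [1.3, -0.5, 1.0]
width: 0.996
grasp_force: 0.0
```

{"op": "carry_out", "data": {
  "grip": [85, 85, 85],
  "delta_pos": [
    [0, -10, -20],
    [0, -10, -40],
    [0, -10, -40]
  ],
  "roll": [0, 0, 0]
}}

```text
time_s: 15.75
eef_pos: [0.4932, 0.006, 0.1627]
tcp_rot: [0.659, 0.752, 0.001, 0.003]
contact_force: [1.5, -0.6, 0.6]
width: 0.99
grasp_force: 0.0
```

```bash
python3 -c "
from h import *
go((-22,-70,24))
d=snap('wrist','w6')
im=d['color'][:,:,::-1].copy(); cv2.imwrite('pics/w6b.png',cv2.resize(im,(800,600),interpolation=cv2.INTER_CUBIC))"
```

```text
d [ -8.   11.2 138.8] roll 0.006 alt -3.136 j [-0.25 -0.24 -0.35  1.45 -0.    1.19] g [[-34.  -61.8 162.7]] F [ 1.5 -0.6  0.6] t 15.75
```

View pics/w6b.png

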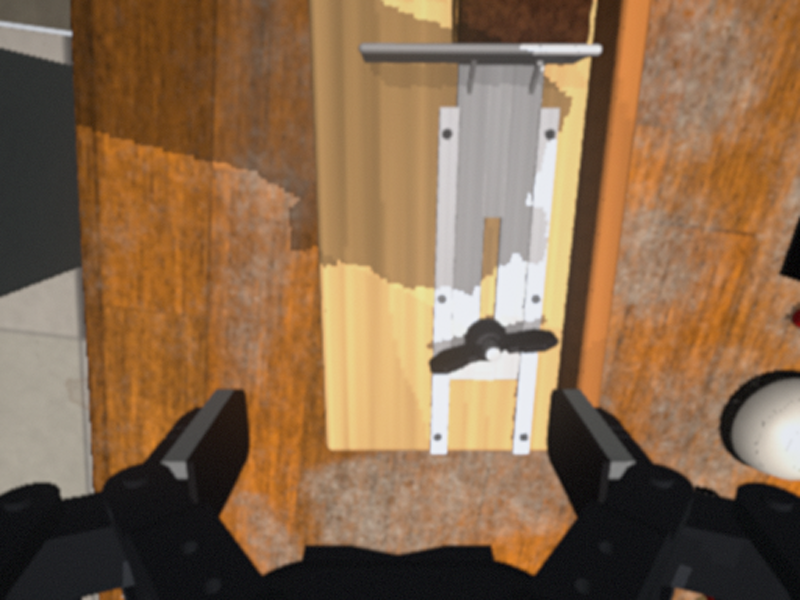

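The nut's wing tips are now at (556,340) and (431,366). The slice still touches the stop, at rows ~42–45.

```bash
python3 -c "
from h import *
p=np.load('guide.npy')
P=lambda uv,h:w2g(atz(((np.array(uv)+.5)*.64-.5),'w6',h/1000),p).round(1)[0]
a,b=P((556,340),52),P((431,366),52); d=a-b; print(a,b,np.arctan2(d[0],d[1])+2*np.pi)
print('stop top',P((362,46),61),P((600,46),61))
Q=lambda uv,h:w2g(atz(((np.array(uv)+.5)*.64-.5),'w3',h/1000),p).round(1)[0]
print('stop w3',Q((320,3),61))
for q in (7.2,7.4,7.6):
  for s in (1,-1):
    print(q,((proj(g2w((18+s*35*np.sin(q),-95+s*35*np.cos(q),50),p),'w6')[0]+.5)/.64-.5).round())
"
```

```text
[ 49.4 -85.1  52. ] [ -16.4 -100.3   52. ] 7.626960810341557
stop top [-50.7  53.7  61. ] [52.3 54.5 61. ]
stop w3 [-50.7  51.9  61. ]
7.2 [550. 318.]
7.2 [442. 391.]
7.4 [556. 329.]
7.4 [436. 381.]
7.6 [559. 341.]
7.6 [432. 370.]
```

The nut reads q≈7.6, its firm end, and the stop face is at y≈56 (44 mm gap). Handing in.

```bash
python3 -c "
from h import *
print(ctrl.sign_off())"
```

```text
the job is handed in; nothing more can be done
None
```

The stop is snug against the slice with about a 44 mm gap, the wing nut is finger-tight at its firm end (about 7.6 rad), and the job is handed in with the robot clear. Peak push was about 10 N on the stop and 14 N on the nut at its end, above the 3 to 8 N given.

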